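# Set a spot lamp's tilt on the worm table's dial against the backlash and clamp it

## Robot

A 7-joint arm with a two-finger parallel gripper is mounted at the origin on the work surface. World frame = base frame: x ahead of the robot, y to its left, z up, the work surface at z = 0. Lengths are in m, angles in rad, forces in N, time in s.
With the tool pointing down it reaches from about 0.425 to 0.875 m from the base axis. Payload 4.7 kg.
Tool frame: the origin (TCP) lies between the finger pads; the fingertips stand 11 mm ahead of it and the grasp point (between the pads) lies 8 mm behind it; z points along the fingers, y is the direction in which the jaws open and shut (so a half turn about z gives the same grasp; the last joint's range is limited). The gripper opens to 87 mm and grips with 3 to 60 N. Pads are 19 mm wide; open, the fingers measure 117 mm over their backs; the gripper's body (75 mm by 190 mm) begins 51 mm behind the grasp point.
Start: joints at [1.348, 0.321, -0.07, 1.45, 0.023, 1.371, -0.057], TCP at [0.152, -0.632, 0.234] pointing down, gripper open.
Joint ranges: [-2.86, 2.86], [-0.3, 2.09], [-1.38, 1.24], [0.06, 2.45], [-1.56, 4.7], [0.09, 2.05], [-2.69, 2.69]. Speed limits (rad/s): [2.57, 2.57, 3.14, 3.14, 3.14, 3.14, 3.14].

## Interface

Orientations are given as a rotation vector (axis times angle).
In Python, from bench import ctrl gives the robot as it stands.
- The arm moves only by the tool servo_tool, never from a script. Its argument "series" is a list of rows, each an object with "travel": the shift along the tool's x, y, z in m, a list of three; "angular": the turn, a rotation vector about the tool's x, y, z in rad, a list of three. A call has 1 to 5 rows; each row shifts and turns the commanded pose from where the row before left it, along the tool's axes as they then stand; what a row does not reach is not made up. A row lasts 1/10 s, in which the tool goes at most 50 mm and 8.59 degrees, less where a joint would pass 70% of its speed; a pose out of reach is approached as far as the arm can. A call with a gripper value outside its range is refused whole. "claw" is the finger opening in m, from 0 to 0.087, set as the call begins (left out, the last holds). The fingers move at their own pace and stop on an object; "squeeze" is the grip in N (left out, the last holds). Time passes only in rows, so rows that do not move let the fingers close. It gives the time, the measured TCP pose, the force and the opening at its end, in the units of the state.
- ctrl.get_state(): the state, without advancing time (a new reading comes with each control period).
- ctrl.get_image(name): name is "scene" or "top"; returns the picture (400x640x3 uint8, red, green, blue); there is no depth.
- ctrl.calibration(name): a dict with "fx", "fy", "cx", "cy" (pixels), "distortion" ([k1, k2, p1, p2, k3] as OpenCV has them; the pictures are not rectified), "rvec" (rotation vector, rad) and "tvec" (3), from world to camera coordinates, as OpenCV has them. Camera axes: x right, y down, z forward; pixel columns grow to the right and rows downward; lengths in m; the calibration is good to about 2 mm. A picture is of the moment at which its call begins. calibration takes no time and is no camera call.
- ctrl.close_job(): hands the job in, once; it reports no verdict.
The state is a dict: "time": time; "joint_positions": joint angles; "qd": joint speeds; "joint_torque": joint torques, N m; "position": TCP position; "tool_rot": TCP orientation; "ft_force": force on the tool from outside, world axes, zero at the start; "torque": the same for the moment, N m; "grip_width": opening from 0.0 (shut) to 1.0 (fully open).
Only numpy, scipy, OpenCV 4.12 (cv2) and the standard library are available. Lean on these libraries where they do the work, as an engineer would, in place of code of your own. Each camera call takes 0.05 s, during which the arm holds its last target.

## Task

The spot lamp on the test fixture is tilted a little too high. Crank the handwheel counter-clockwise until its long zero line has gone past the index by about eight divisions, more than the worm's backlash, then come back clockwise, that way only, and stop with the zero line on the index to within half a division. Then press the clamp lever down until it is felt to be firmly tight, never with more than 20 N, and leave everything else where it is.

Things in the scene. Friction and masses are not known exactly. Their poses are not given: they have to be found in the camera images.
- gonio: the test fixture, fixed on the desk: a worm rotary table stood on edge on a 230 x 200 mm base plate, a square spot lamp on its steel faceplate at the +y side. Origin: underside centre; x along the lamp's beam, z up. Handwheel 184 to 198 mm up, nothing above it but its hub and crank; beside it the table is up to 159 mm tall, the lamp 145 mm, the angle plate 132 mm.
- wheel_centre (a point): centre of the handwheel's top face, 198 mm up: a flat aluminium disc 100 mm across, 14 mm thick, upright axis, hub 34 mm wide, 10 mm tall. It tilts the lamp through a worm 40:1 (counter-clockwise from above lowers the beam). 36 divisions of 10 degrees. After each reversal it turns free (about 1 N at the crank) through the backlash, 0.7 rad (4 divisions), then drags the table (8 N).
- index (a point): the fixed index: line on top of a small steel block just outside the wheel's rim, 56 mm from the wheel's centre along the fixture's +x, level with the wheel's top
- zero_line (a point): outer part of the wheel's zero line (the one long, bold line on its top), 46 mm from the wheel's centre, turning with the wheel. It is on the index when it lies from the wheel's centre along the fixture's +x. At the start it stands 0.4 to 2.7 rad clockwise (from above) of the index.
- crank_grip (a point): middle of the crank handle, an upright black cylinder 15 mm across (19 mm at its head) and 42 mm tall on the wheel's top, 36 mm from the wheel's centre, straight opposite the zero line; it spins freely on its pin, so the grip need not turn with it. This point is 22 mm above the wheel's top.
- faceplate (a joint): tilt of faceplate and lamp in rad, growing as the beam sinks: 1/40 of the worm's turn. 0 when the zero line is on the index and the worm was driven clockwise; driven counter-clockwise it lags by the backlash, -0.0175 there.
- lever (a joint): turn of the clamp lever in rad: 0 loose (start), arm 0.8 rad above level; it grows as its end is pressed down (level at 0.8). It first turns with a steady drag (4 to 6 N on its end), bears somewhere between 0.2 and 0.9 (differs each time) and stiffens from there by 1 to 2 N per mm; 11 to 16 N on its end makes it firmly tight. Released, it stays, springing back a few mm.
- lever_end (a point): centre of the black end of the clamp lever, 18 mm wide, 34 mm long, 12 mm thick, 95 mm from the pivot on a 12 x 9 mm steel bar; it swings in an upright plane along the fixture's y. Loose, it is about 66 mm from the pivot on the level and 163 mm up; it is pressed from above, which is clear.
- lever_pivot (a point): pivot of the clamp lever, at the fixture's +x side, 95 mm up; axis along the fixture's x; the lever points from it to the fixture's -y
- clamp: clamp block with its lever and dog, bolted to the fixture; the dog bears on the back of the faceplate's flange. Axes as the fixture's, origin within 5 mm of the fixture's
- spot_head_mid (a point): bystander: a loose second spot lamp standing on its yoke, about 90 x 90 x 125 mm; this point 70 mm up
- flask_mid (a point): bystander: pink flask, 72 mm across, 190 mm tall; its middle
- caliper_mid (a point): bystander: caliper lying flat, 230 mm long; its middle

How it is judged:
By the outcome, as a careful person would: the job done as asked, in the order asked, and still so for the second after the job is handed in, with the robot touching nothing.
It also fails if it takes over 58 s, if anything falls off the work surface, if the arm or the gripper's body presses on something with over 40 N, if the wrist force passes 120 N, or if a joint passes its speed limit or range.

## Working session

There is one attempt and no reset: what is moved stays moved. The work goes in short steps, Python scripts to look and compute and a tool call to move; the robot and the scene stay as the last step left them, time stands still between calls to the robot, and variables do not carry over. Pictures are saved under pics/ and viewed, and the job is handed in when it is done.

Besides the shell and the picture viewer there is one more tool, called after "Emit:" as name(argument=value, ...), one argument or row to a line, values as JSON. servo_tool: Moves the arm, as the interface text tells. Its arguments: {"type":"object","properties":{"series":{"type":"array","items":{"type":"object","properties":{"travel":{"type":"array","items":{"type":"number"}},"angular":{"type":"array","items":{"type":"number"}}}}},"claw":{"type":"number"},"squeeze":{"type":"number"}},"required":["series"]}

```bash
mkdir -p pics; ls; python3 - <<'E'
from bench import ctrl
import cv2
print(ctrl.get_state())
for n in("scene","top"):
    print(n,ctrl.calibration(n))
    cv2.imwrite(f"pics/{n}0.png",ctrl.get_image(n)[:,:,::-1])
E
```

```text
pics
{'time': 0.0, 'joint_positions': array([ 1.34808355,  0.32180387, -0.07009787,  1.45172264,  0.02261941,
        1.37080146, -0.05689055]), 'qd': array([ 0.00191828, -0.00033812,  0.00147495,  0.00100573,  0.00069944,
        0.00063344,  0.000547  ]), 'joint_torque': array([ 2.34663767e-04, -4.91280055e+01, -4.03398843e-01, -3.12523627e+01,
       -6.38661487e-02,  4.38180612e-02,  1.80907282e-04]), 'position': array([ 0.15231592, -0.631329  ,  0.23245013]), 'tool_rot': array([-3.11768124e+00, -3.70979051e-01,  5.42036280e-04]), 'ft_force': array([ 0.44647763,  1.09398132, -0.19463011]), 'torque': array([0.01307748, 0.02823796, 0.00083847]), 'grip_width': 0.9984616464776869}
scene {'fx': 464.89724926695555, 'fy': 464.89724926695555, 'cx': 322.38078760454465, 'cy': 212.98797322645024, 'distortion': array([-0.13393743,  0.        ,  0.        ,  0.        ,  0.        ]), 'rvec': array([ 1.31085823,  2.4415552 , -0.71297373]), 'tvec': array([ 0.30220183, -0.25416107,  1.86758214])}
top {'fx': 407.40199438619163, 'fy': 407.40199438619163, 'cx': 323.5413495268706, 'cy': 205.16032817478813, 'distortion': array([-0.08792429,  0.        ,  0.        ,  0.        ,  0.        ]), 'rvec': array([ 2.15386806, -2.10247151,  0.16942657]), 'tvec': array([-0.02509561,  0.52294268,  1.10903375])}
```

View pics/scene0.png

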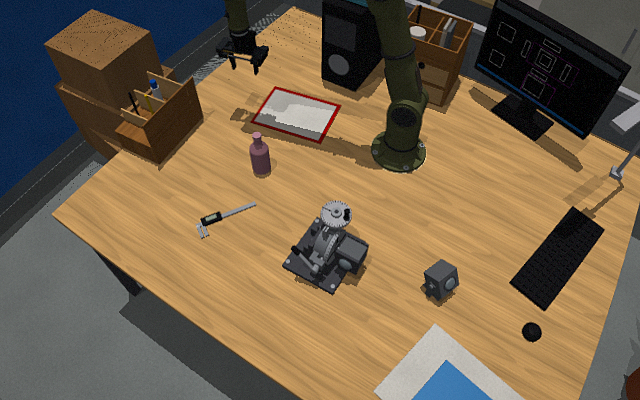

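View pics/top0.png

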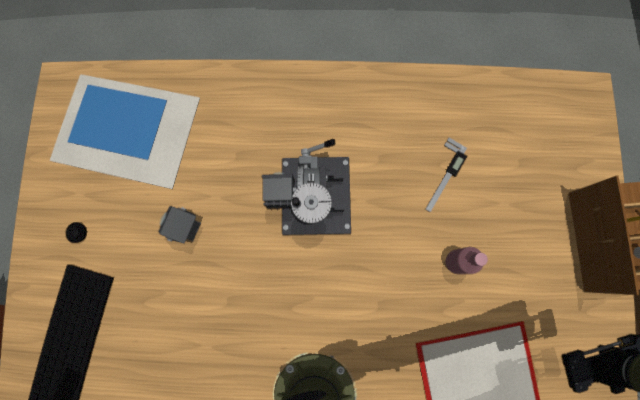

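```bash
cat > h.py <<'E'
import cv2, numpy as np
from bench import ctrl
def cal(n):
    c=ctrl.calibration(n);K=np.array([[c['fx'],0,c['cx']],[0,c['fy'],c['cy']],[0,0,1.]])
    R=cv2.Rodrigues(np.array(c['rvec']))[0];return K,np.array(c['distortion']),R,np.array(c['tvec'])
def ray(n,uv):
    K,d,R,t=cal(n);u=cv2.undistortPoints(np.array(uv,float).reshape(-1,1,2),K,d).reshape(-1,2)
    D=np.c_[u,np.ones(len(u))]@R; return -R.T@t,D
def plane(n,uv,z):
    C,D=ray(n,uv);return C+D*((z-C[2])/D[:,2])[:,None]
def tri(ua,ub):
    C1,D1=ray("top",ua);C2,D2=ray("scene",ub);o=[]
    for a,b in zip(D1,D2):
        s=np.linalg.lstsq(np.c_[a,-b],C2-C1,rcond=None)[0]
        p,q=C1+s[0]*a,C2+s[1]*b;o.append(np.r_[(p+q)/2,np.linalg.norm(p-q)])
    return np.array(o)
def proj(n,P):
    K,d,R,t=cal(n);return cv2.projectPoints(np.array(P,float).reshape(-1,1,3),cv2.Rodrigues(R)[0],t,K,d)[0].reshape(-1,2)
def crop(n,name,x0,y0,w,h,s):
    im=ctrl.get_image(n) if isinstance(n,str) else n
    cv2.imwrite(name,cv2.resize(im[y0:y0+h,x0:x0+w,::-1],None,fx=s,fy=s,interpolation=cv2.INTER_CUBIC))
E
python3 - <<'E'
import cv2
from h import *
crop(cv2.imread("pics/top0.png")[:,:,::-1],"pics/t0c.png",255,130,110,110,5.4)
crop(cv2.imread("pics/scene0.png")[:,:,::-1],"pics/s0c.png",275,190,110,110,5.4)
E
```

```text
(no output)
```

View pics/t0c.png

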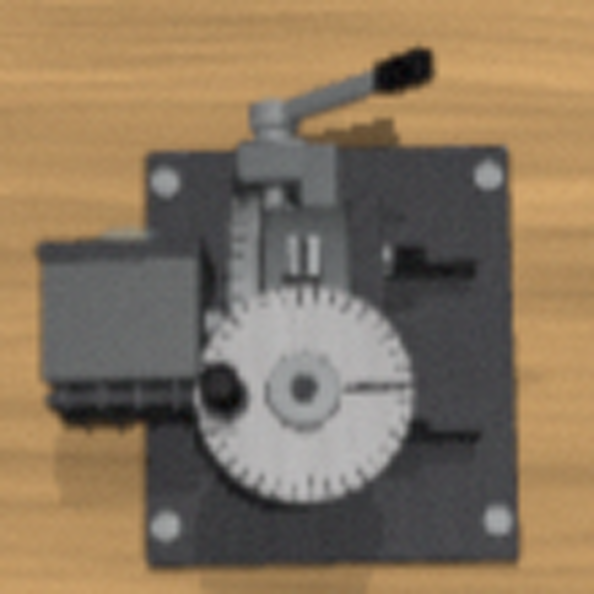

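View pics/s0c.png

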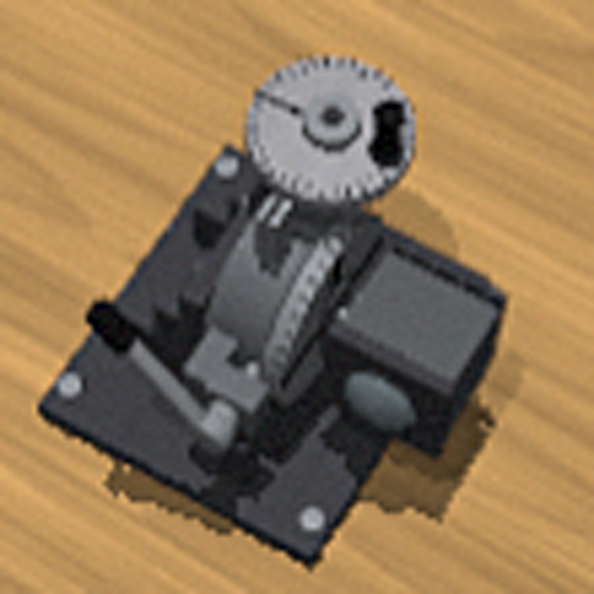

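```bash
python3 - <<'E'
from h import *
p=lambda a,x0,y0:[((x+.5)/5.4-.5+x0,(y+.5)/5.4-.5+y0) for x,y in a]
T=lambda a:p(a,255,130)
S=lambda a:p(a,275,190)
print("bolts",plane("top",T([(165,182),(488,177),(165,527),(498,521)]),.015))
t=T([(305,390),(408,68),(420,65),(272,115),(222,392)]);s=S([(333,115),(108,322),(98,315),(222,420),(388,130)])
print("tri hub,leverblack,tip,pivot,crank\n",tri(t,s).round(4))
# wheel fit
for n,c in(("top",(311.5,202.6)),("scene",(336,213))):
    im=cv2.imread(f"pics/{n}0.png");hsv=cv2.cvtColor(im,cv2.COLOR_BGR2HSV)
    m=((hsv[...,2]>130)&(hsv[...,1]<45)).astype(np.uint8);
    mm=np.zeros_like(m);cv2.circle(mm,(int(c[0]),int(c[1])),26,1,-1);m&=mm
    m=cv2.morphologyEx(m,cv2.MORPH_CLOSE,np.ones((3,3)))
    k=max(cv2.findContours(m,cv2.RETR_EXTERNAL,cv2.CHAIN_APPROX_NONE)[0],key=cv2.contourArea)
    h=cv2.convexHull(k);e=cv2.fitEllipse(h);print(n,e,plane(n,[e[0]],.198))
    w=plane(n,h.reshape(-1,2),.198)[:,:2]
    A=np.c_[2*w,np.ones(len(w))];q=np.linalg.lstsq(A,(w**2).sum(1),rcond=None)[0];print("circle",q[:2],np.sqrt(q[2]+q[:2]@q[:2]))
E
```

```text
bolts [[ 0.65154339  0.10477655  0.015     ]
 [ 0.65830123 -0.07227713  0.015     ]
 [ 0.461414    0.09694509  0.015     ]
 [ 0.46890598 -0.08059113  0.015     ]]
tri hub,leverblack,tip,pivot,crank
 [[ 5.030e-01  1.700e-02  2.050e-01  2.100e-03]
 [ 6.697e-01 -2.660e-02  1.639e-01  9.000e-04]
 [ 6.704e-01 -3.260e-02  1.671e-01  4.000e-04]
 [ 6.619e-01  4.390e-02  1.051e-01  5.100e-03]
 [ 4.998e-01  5.290e-02  2.154e-01  5.000e-04]]
top ((310.1805114746094, 199.51712036132812), (40.0402946472168, 45.9950065612793), 165.62820434570312) [[0.51043482 0.01875114 0.198     ]]
circle [0.51146263 0.01886892] 0.05397030525318908
scene ((334.3322448730469, 215.7343292236328), (28.90903663635254, 34.528194427490234), 48.00728988647461) [[0.51724798 0.02045969 0.198     ]]
circle [0.51720172 0.01996827] 0.05419611788692645
```

```bash
cat >> h.py <<'E'
def wheel(n,im,c,th,pic=None):
    g=cv2.cvtColor(im,cv2.COLOR_RGB2GRAY);hsv=cv2.cvtColor(im,cv2.COLOR_RGB2HSV)
    m=((g>th)&(hsv[...,1]<40)).astype(np.uint8)
    mm=np.zeros_like(m);cv2.circle(mm,c,24,1,-1);m&=mm
    m=cv2.morphologyEx(m,cv2.MORPH_OPEN,np.ones((2,2)))
    h=cv2.convexHull(max(cv2.findContours(m,cv2.RETR_EXTERNAL,cv2.CHAIN_APPROX_NONE)[0],key=cv2.contourArea))
    w=plane(n,h.reshape(-1,2),.198)[:,:2]
    q=np.linalg.lstsq(np.c_[2*w,np.ones(len(w))],(w**2).sum(1),rcond=None)[0];return q[:2],np.sqrt(q[2]+q[:2]@q[:2])
E
python3 - <<'E'
from h import *
for n,c in(("top",(312,202)),("scene",(336,213))):
    im=cv2.imread(f"pics/{n}0.png")[:,:,::-1].copy()
    for th in(125,140,150,160):
        print(n,th,*wheel(n,im,c,th))
g=cv2.imread("pics/top0.png",0)
print(g[176:228,311]);print(g[202,285:338])
print(proj("top",[[.503,.017,.198],[.503+.056*.999,.017+.056*.041,.198]]))
E
```

```text
top 125 [0.50415306 0.0157234 ] 0.050762120358000616
top 140 [0.50300113 0.0154639 ] 0.049358774740726405
top 150 [0.50173617 0.01410579] 0.04759988102242046
top 160 [0.50170179 0.01358055] 0.0467996214654737
scene 125 [0.5091893  0.02342053] 0.047717215598084436
scene 140 [0.5087139  0.02472533] 0.045003112597775646
scene 150 [0.50823839 0.02642053] 0.04280993833542991
scene 160 [0.5096695  0.02240692] 0.039878515898953464
[ 74  81  78  78  85  65  97 143 163 169 168 175 179 175 176 175 177 174
 165 150 160 154 149 115  76  69  68  74 112 157 163 153 127 125 159 174
 182 179 182 181 181 179 179 178 181 176 149  69  45  59  54  58]
[ 59  55  69  60  56  68 117  54  38  45  42  51  37  24  40  86 161 175
 171 122 148 154 155 140  86  71  68  75 110 156 158 162 151 144 123 123
 119 122 127 130 131 129 147 144 137 158 119  74  67  70  69  72  71]
[[310.80186014 202.51469104]
 [310.55975531 180.25042697]]
```

Emit:
servo_tool(
  series=[
    {"travel": [0, 0, -0.03], "angular": [0, 0, 0.118]},
    {"travel": [0, 0, -0.03], "angular": [0, 0, 0.118]},
    {"travel": [0, 0, -0.03]},
    {"travel": [0.03, -0.025, 0]},
    {"travel": [0.03, -0.025, 0]},
  ],
  claw=0.05,
  squeeze=40,
)

```text
$.series[2]: bad value
```

Emit:
servo_tool(
  series=[
    {"travel": [0.03, -0.025, 0]},
    {"travel": [0.03, -0.025, 0]},
    {"travel": [0.03, -0.025, 0]},
    {"travel": [0.03, -0.025, 0]},
    {"travel": [0.03, -0.025, 0]},
  ],
)

```text
$.series[0]: bad value
```

Emit:
servo_tool(
  series=[
    {"travel": [0.02, -0.035, 0]},
    {"travel": [0.02, -0.035, 0]},
    {"travel": [0.02, -0.035, 0]},
    {"travel": [0.02, -0.035, 0]},
    {"travel": [0, -0.035, 0]},
  ],
)

```text
$.series[0]: bad value
```

```bash
python3 - <<'E'
from h import *
s=ctrl.get_state()
for k in('time','position','tool_rot','joint_positions','ft_force','grip_width'):print(k,s[k])
E
```

```text
time 0.1
position [ 0.15233856 -0.6314179   0.23259034]
tool_rot [-3.11795761e+00 -3.71014258e-01  4.72954510e-04]
joint_positions [ 1.34808867  0.321724   -0.07010029  1.45154662  0.02261894  1.37077516
 -0.05688226]
ft_force [-0.86002456  0.66358667  0.14440503]
grip_width 1.001909268304155
```

Both keys are required in every row.

Emit:
servo_tool(
  series=[
    {"travel": [0, 0, -0.03], "angular": [0, 0, 0.118]},
    {"travel": [0, 0, -0.03], "angular": [0, 0, 0.118]},
    {"travel": [0, 0, -0.03], "angular": [0, 0, 0]},
    {"travel": [0.03, -0.025, 0], "angular": [0, 0, 0]},
    {"travel": [0.03, -0.025, 0], "angular": [0, 0, 0]},
  ],
  claw=0.05,
  squeeze=40,
)

```text
time: 0.6
position: [0.2119, -0.5822, 0.3241]
tool_rot: [3.14, -0.004, 0.0]
ft_force: [1.0, 0.6, -0.3]
grip_width: 0.639
```

Emit:
servo_tool(
  series=[
    {"travel": [0.03, -0.025, 0], "angular": [0, 0, 0]},
    {"travel": [0.03, -0.025, 0], "angular": [0, 0, 0]},
    {"travel": [0.03, -0.025, 0], "angular": [0, 0, 0]},
    {"travel": [0.03, -0.025, 0], "angular": [0, 0, 0]},
    {"travel": [0.03, -0.025, 0], "angular": [0, 0, 0]},
  ],
)

```text
time: 1.1
position: [0.3632, -0.4554, 0.3232]
tool_rot: [-3.141, -0.001, 0.001]
ft_force: [0.6, -1.0, 0.4]
grip_width: 0.575
```

Emit:
servo_tool(
  series=[
    {"travel": [0.02, -0.035, 0], "angular": [0, 0, 0]},
    {"travel": [0.02, -0.035, 0], "angular": [0, 0, 0]},
    {"travel": [0.02, -0.035, 0], "angular": [0, 0, 0]},
    {"travel": [0.02, -0.035, 0], "angular": [0, 0, 0]},
    {"travel": [0, -0.035, 0], "angular": [0, 0, 0]},
  ],
)

```text
time: 1.6
position: [0.4441, -0.2788, 0.3227]
tool_rot: [-3.14, -0.006, -0.0]
ft_force: [0.6, 0.4, -0.8]
grip_width: 0.574
```

```bash
cat > st.py <<'E'
from h import *
s=ctrl.get_state()
for k in('time','position','tool_rot','joint_positions','ft_force','grip_width'):print(k,np.round(s[k],4))
E
python3 st.py
```

```text
time 1.6
position [ 0.4441 -0.2788  0.3227]
tool_rot [-3.14e+00 -6.30e-03 -4.00e-04]
joint_positions [ 0.8542  0.0393 -0.3527  1.6049  0.0121  1.5003 -1.066 ]
ft_force [ 0.6159  0.396  -0.803 ]
grip_width 0.5739
```

Emit:
servo_tool(
  series=[
    {"travel": [0.0056, -0.033, 0], "angular": [0, 0, 0]},
    {"travel": [0.0056, -0.033, 0], "angular": [0, 0, 0]},
    {"travel": [0.0056, -0.033, 0], "angular": [0, 0, 0]},
    {"travel": [0.0056, -0.033, 0], "angular": [0, 0, 0]},
    {"travel": [0.0056, -0.033, 0], "angular": [0, 0, 0]},
  ],
)

```text
time: 2.1
position: [0.4698, -0.1152, 0.3232]
tool_rot: [3.141, 0.001, -0.001]
ft_force: [-0.5, 0.2, 0.7]
grip_width: 0.574
```

Emit:
servo_tool(
  series=[
    {"travel": [0.0056, -0.033, 0], "angular": [0, 0, 0]},
    {"travel": [0.0056, -0.033, 0], "angular": [0, 0, 0]},
    {"travel": [0.0056, -0.033, 0], "angular": [0, 0, 0]},
    {"travel": [0.0056, -0.033, 0], "angular": [0, 0, 0]},
    {"travel": [0.0056, -0.033, 0], "angular": [0, 0, 0]},
  ],
)

```text
time: 2.6
position: [0.4977, 0.0497, 0.3232]
tool_rot: [3.141, 0.001, -0.001]
ft_force: [0.8, 0.7, 1.0]
grip_width: 0.576
```

Emit:
servo_tool(
  series=[
    {"travel": [0, 0, 0], "angular": [0, 0, 0]},
  ],
)

```text
time: 2.7
position: [0.4975, 0.0544, 0.3235]
tool_rot: [-3.139, -0.015, 0.0]
ft_force: [-0.8, -0.1, 0.7]
grip_width: 0.574
```

```bash
python3 st.py; python3 - <<'E'
from h import *
for n in("top","scene"):
    im=ctrl.get_image(n);cv2.imwrite(f"pics/{n}1.png",im[:,:,::-1])
    p=ctrl.get_state()['position']; print(n,proj(n,[p,p+[0,0,-.011]]))
crop("top","pics/t1c.png",255,130,110,110,5)
crop("scene","pics/s1c.png",275,150,110,110,5)
E
```

```text
time 2.7
position [0.4975 0.0544 0.3235]
tool_rot [-3.1392e+00 -1.5200e-02  1.0000e-04]
joint_positions [ 0.5463 -0.0052 -0.6964  1.6454 -0.0057  1.4999 -1.7107]
ft_force [-0.8285 -0.1254  0.6637]
grip_width 0.574
top [[292.59846962 194.43183731]
 [293.01853193 195.41523722]]
scene [[347.60268287 192.43790861]
 [347.38796142 194.61484145]]
```

View pics/s1c.png

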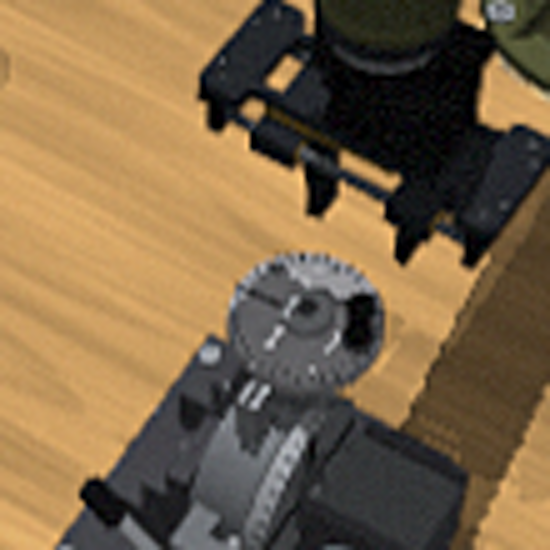

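View pics/t1c.png

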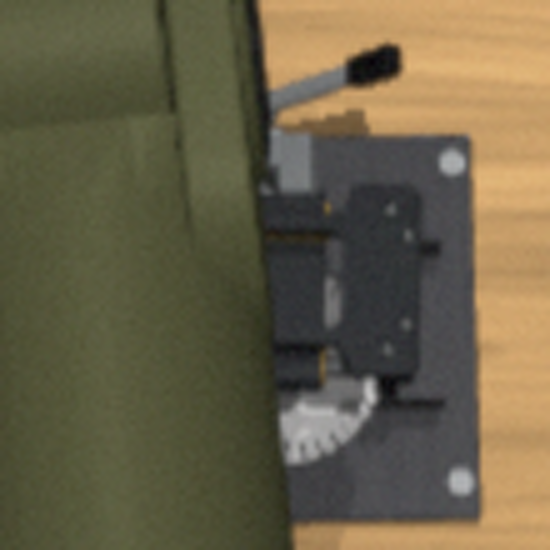

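Emit:
servo_tool(
  series=[
    {"travel": [0, 0, 0.02], "angular": [0, 0, 0]},
    {"travel": [0, 0, 0.02], "angular": [0, 0, 0]},
    {"travel": [0, 0, 0], "angular": [0, 0, 0]},
    {"travel": [0, 0, 0], "angular": [0, 0, 0]},
  ],
)

```text
time: 3.3
position: [0.4979, 0.0473, 0.2837]
tool_rot: [3.141, -0.002, -0.001]
ft_force: [-0.7, 0.1, 0.1]
grip_width: 0.576
```

Emit:
servo_tool(
  series=[
    {"travel": [0, 0, 0], "angular": [0, 0, 0]},
  ],
)

```text
time: 3.4
position: [0.4985, 0.0479, 0.2846]
tool_rot: [3.141, -0.0, 0.002]
ft_force: [-1.2, 0.5, -0.6]
grip_width: 0.577
```

```bash
python3 st.py; python3 - <<'E'
from h import *
p=ctrl.get_state()['position']
print(proj("scene",[p+[0,0,-.011]]))
crop("scene","pics/s2c.png",295,170,80,80,7)
c=np.array([.503,.0165,.198])
print(plane("top",[(255+221.5/5.4-.4,130+392.5/5.4-.4)],.240))
a=plane("top",[(255+345.5/5.4-.4,130+388.5/5.4-.4),(255+409/5.4-.4,130+384/5.4-.4)],.198)
print(a,np.degrees(np.arctan2(a[:,1]-c[1],a[:,0]-c[0])))
E
```

```text
time 3.4
position [0.4985 0.0479 0.2846]
tool_rot [ 3.1414e+00 -4.0000e-04  2.5000e-03]
joint_positions [ 0.5483  0.0056 -0.693   1.7131  0.004   1.4227 -1.7163]
ft_force [-1.2201  0.5331 -0.5907]
grip_width 0.5767
[[346.2332773  202.06399254]]
[[0.49529555 0.0508197  0.24      ]]
[[ 0.50586097 -0.00200621  0.198     ]
 [ 0.50861049 -0.03078452  0.198     ]] [-81.21192568 -83.23327574]
```

View pics/s2c.png

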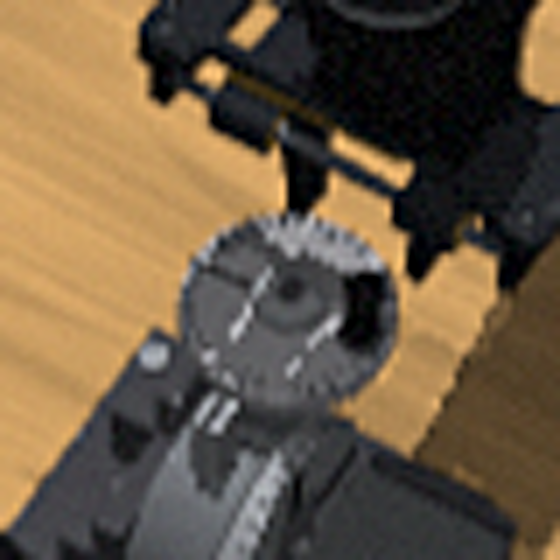

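Emit:
servo_tool(
  series=[
    {"travel": [0, -0.004, 0.02], "angular": [0, 0, 0]},
    {"travel": [0, 0, 0.02], "angular": [0, 0, 0]},
    {"travel": [0, 0, 0.012], "angular": [0, 0, 0]},
    {"travel": [0, 0, 0.009], "angular": [0, 0, 0]},
    {"travel": [0, 0, 0], "angular": [0, 0, 0]},
  ],
)

```text
time: 3.95
position: [0.4975, 0.0522, 0.2218]
tool_rot: [3.142, 0.001, -0.002]
ft_force: [0.3, 0.0, -1.2]
grip_width: 0.577
```

```bash
python3 st.py; python3 - <<'E'
from h import *
crop("scene","pics/s3c.png",295,170,80,80,7)
E
```

```text
time 3.95
position [0.4975 0.0522 0.2218]
tool_rot [ 3.1416e+00  1.0000e-03 -2.3000e-03]
joint_positions [ 0.5357  0.0431 -0.7046  1.8084  0.0287  1.3019 -1.7463]
ft_force [ 0.3452  0.0142 -1.191 ]
grip_width 0.5771
```

View pics/s3c.png

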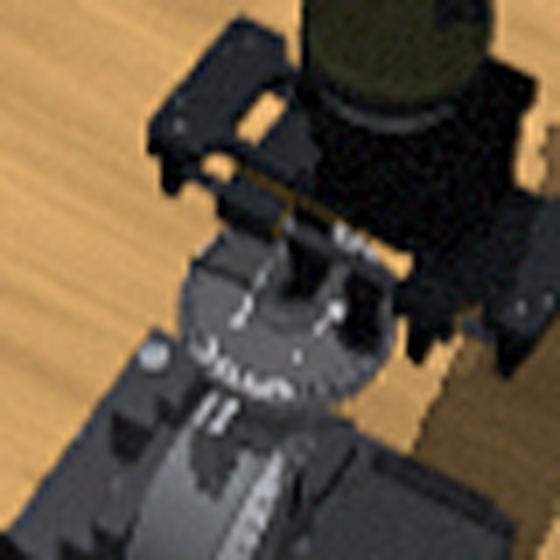

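Emit:
servo_tool(
  series=[
    {"travel": [0, 0, 0], "angular": [0, 0, 0]},
    {"travel": [0, 0, 0], "angular": [0, 0, 0]},
    {"travel": [0, 0, 0], "angular": [0, 0, 0]},
    {"travel": [0, 0, 0], "angular": [0, 0, 0]},
    {"travel": [0, 0, 0], "angular": [0, 0, 0]},
  ],
  claw=0,
  squeeze=30,
)

```text
time: 4.5
position: [0.498, 0.0524, 0.2227]
tool_rot: [3.141, 0.001, 0.0]
ft_force: [-0.4, -0.3, -0.3]
grip_width: 0.205
```

```bash
python3 st.py; python3 - <<'E'
from h import *
crop("scene","pics/s4c.png",295,170,80,80,7)
E
```

```text
time 4.5
position [0.498  0.0524 0.2227]
tool_rot [3.1415e+00 1.3000e-03 4.0000e-04]
joint_positions [ 0.5356  0.0423 -0.7048  1.8074  0.0286  1.3018 -1.7463]
ft_force [-0.3511 -0.3042 -0.3476]
grip_width 0.2049
```

View pics/s4c.png

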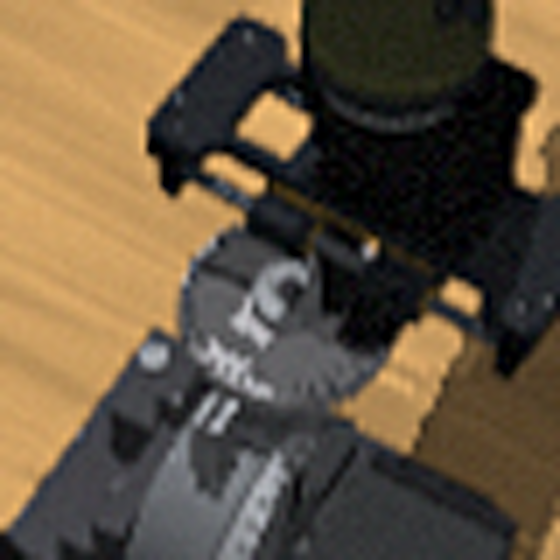

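```bash
python3 - <<'E'
import numpy as np
f=np.radians(np.linspace(96,262.4,21));P=.036*np.c_[np.cos(f),np.sin(f)]
for i,d in enumerate(np.diff(P,axis=0)):print(i,[round(float(d[0]),4),round(float(-d[1]),4),0])
E
```

```text
0 [-0.0051, 0.0009, 0]
1 [-0.005, 0.0017, 0]
2 [-0.0047, 0.0024, 0]
3 [-0.0043, 0.003, 0]
4 [-0.0038, 0.0036, 0]
5 [-0.0032, 0.0041, 0]
6 [-0.0026, 0.0045, 0]
7 [-0.0019, 0.0049, 0]
8 [-0.0012, 0.0051, 0]
9 [-0.0005, 0.0052, 0]
10 [0.0003, 0.0052, 0]
11 [0.0011, 0.0051, 0]
12 [0.0018, 0.0049, 0]
13 [0.0025, 0.0046, 0]
14 [0.0031, 0.0042, 0]
15 [0.0037, 0.0037, 0]
16 [0.0042, 0.0031, 0]
17 [0.0046, 0.0025, 0]
18 [0.0049, 0.0018, 0]
19 [0.0051, 0.0011, 0]
```

Emit:
servo_tool(
  series=[
    {"travel": [-0.0051, 0.0009, 0], "angular": [0, 0, 0]},
    {"travel": [-0.005, 0.0017, 0], "angular": [0, 0, 0]},
    {"travel": [-0.0047, 0.0024, 0], "angular": [0, 0, 0]},
    {"travel": [-0.0043, 0.003, 0], "angular": [0, 0, 0]},
  ],
)

```text
time: 4.95
position: [0.479, 0.0442, 0.2227]
tool_rot: [-3.142, -0.001, -0.003]
ft_force: [9.7, 3.5, -4.7]
grip_width: 0.16
```

Emit:
servo_tool(
  series=[
    {"travel": [0, 0, 0], "angular": [0, 0, 0]},
  ],
)

```text
time: 5.05
position: [0.4789, 0.0441, 0.2226]
tool_rot: [3.141, 0.0, 0.002]
ft_force: [3.0, -1.8, -0.0]
grip_width: 0.157
```

```bash
python3 st.py; python3 - <<'E'
from h import *
crop("scene","pics/s5c.png",295,170,80,80,7)
E
```

```text
time 5.05
position [0.4789 0.0441 0.2226]
tool_rot [3.1413e+00 1.0000e-04 2.3000e-03]
joint_positions [ 0.5566 -0.0127 -0.6909  1.8509 -0.008   1.2991 -1.7029]
ft_force [ 3.0342 -1.7531 -0.0073]
grip_width 0.1566
```

View pics/s5c.png

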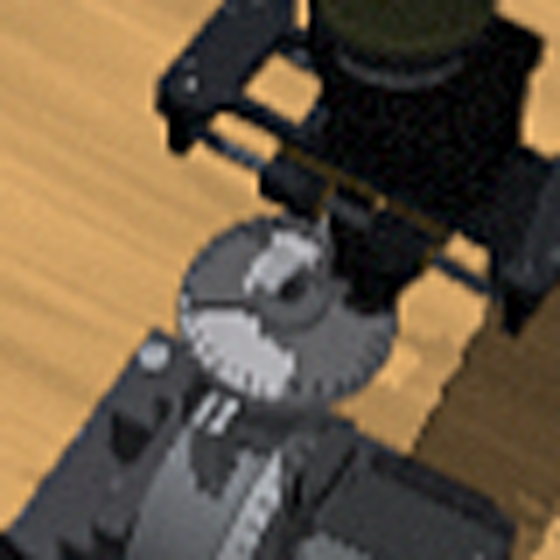

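```bash
python3 - <<'E'
from h import *
c=np.array([.503,.0165])
for a in(-95,-90,-84,-75,-65,-60,-55,-51,-45,-40):
    r=np.radians(a);P=[[c[0]+q*np.cos(r),c[1]+q*np.sin(r),.198] for q in(0,.046)]
    print(a,((proj("scene",P)-[295,170]+.5)*7).round(0).tolist())
r=np.radians([96,129]);print(((proj("scene",np.c_[c[0]+.036*np.cos(r),c[1]+.036*np.sin(r),[.24,.24]])-[295,170]+.5)*7).round())
E
```

```text
-95 [[288.0, 297.0], [208.0, 244.0]]
-90 [[288.0, 297.0], [203.0, 250.0]]
-84 [[288.0, 297.0], [198.0, 258.0]]
-75 [[288.0, 297.0], [191.0, 270.0]]
-65 [[288.0, 297.0], [187.0, 284.0]]
-60 [[288.0, 297.0], [186.0, 292.0]]
-55 [[288.0, 297.0], [186.0, 299.0]]
-51 [[288.0, 297.0], [187.0, 305.0]]
-45 [[288.0, 297.0], [188.0, 314.0]]
-40 [[288.0, 297.0], [191.0, 321.0]]
[[366. 277.]
 [373. 239.]]
```

Emit:
servo_tool(
  series=[
    {"travel": [0, 0, 0], "angular": [0, 0, 0]},
    {"travel": [0, 0, 0], "angular": [0, 0, 0]},
  ],
)

```text
time: 5.3
position: [0.4789, 0.0441, 0.2227]
tool_rot: [3.141, 0.001, -0.0]
ft_force: [1.9, -2.3, 0.9]
grip_width: 0.16
```

Emit:
servo_tool(
  series=[
    {"travel": [-0.0038, 0.0036, 0], "angular": [0, 0, 0]},
    {"travel": [-0.0032, 0.0041, 0], "angular": [0, 0, 0]},
    {"travel": [-0.0026, 0.0045, 0], "angular": [0, 0, 0]},
    {"travel": [-0.0019, 0.0049, 0], "angular": [0, 0, 0]},
  ],
)

```text
time: 5.7
position: [0.4686, 0.0308, 0.2227]
tool_rot: [-3.136, -0.006, -0.005]
ft_force: [6.7, 7.3, -3.3]
grip_width: 0.162
```

Emit:
servo_tool(
  series=[
    {"travel": [-0.0012, 0.0051, 0], "angular": [0, 0, 0]},
    {"travel": [-0.0005, 0.0052, 0], "angular": [0, 0, 0]},
    {"travel": [0, 0, 0], "angular": [0, 0, 0]},
  ],
)

```text
time: 6.0
position: [0.4657, 0.0204, 0.2227]
tool_rot: [-3.136, -0.005, -0.0]
ft_force: [2.3, 5.8, 1.2]
grip_width: 0.16
```

```bash
python3 st.py; python3 - <<'E'
from h import *
crop("scene","pics/s6c.png",295,170,80,80,7)
E
```

```text
time 6.0
position [0.4657 0.0204 0.2227]
tool_rot [-3.1365e+00 -4.9000e-03 -1.0000e-04]
joint_positions [ 0.5886 -0.0518 -0.6566  1.8816 -0.0381  1.3009 -1.6249]
ft_force [2.2571 5.7673 1.2179]
grip_width 0.1596
```

View pics/s6c.png

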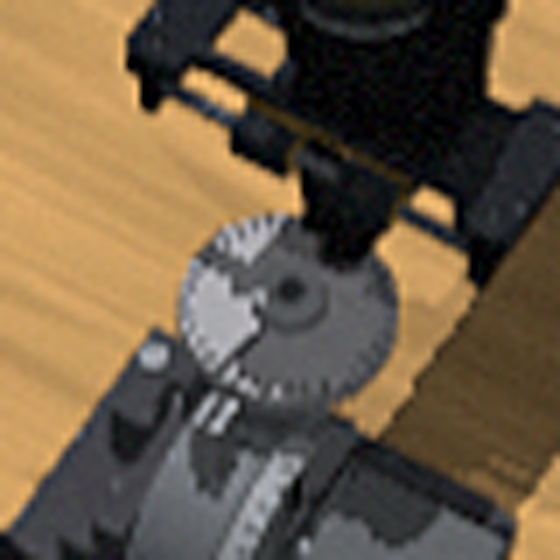

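Emit:
servo_tool(
  series=[
    {"travel": [0.0003, 0.0052, 0], "angular": [0, 0, 0]},
    {"travel": [0.0011, 0.0051, 0], "angular": [0, 0, 0]},
    {"travel": [0.0018, 0.0049, 0], "angular": [0, 0, 0]},
    {"travel": [0.0025, 0.0046, 0], "angular": [0, 0, 0]},
    {"travel": [0.0031, 0.0042, 0], "angular": [0, 0, 0]},
  ],
)

```text
time: 6.55
position: [0.4713, -0.0036, 0.2226]
tool_rot: [-3.138, -0.006, 0.013]
ft_force: [-8.6, 3.9, 9.1]
grip_width: 0.161
```

Emit:
servo_tool(
  series=[
    {"travel": [0.0037, 0.0037, 0], "angular": [0, 0, 0]},
    {"travel": [0.0042, 0.0031, 0], "angular": [0, 0, 0]},
    {"travel": [0.0046, 0.0025, 0], "angular": [0, 0, 0]},
    {"travel": [0, 0, 0], "angular": [0, 0, 0]},
  ],
)

```text
time: 6.95
position: [0.4845, -0.0158, 0.2226]
tool_rot: [-3.141, -0.002, 0.011]
ft_force: [-5.8, -0.6, 8.1]
grip_width: 0.16
```

```bash
python3 st.py; python3 - <<'E'
from h import *
crop("scene","pics/s7c.png",295,170,80,80,7)
c=np.array([.503,.0165])
for a in(2.35,70,75,80,85,90):
    r=np.radians(a);P=[[c[0]+q*np.cos(r),c[1]+q*np.sin(r),.198] for q in(.02,.046,.056)]
    print(a,((proj("scene",P)-[295,170]+.5)*7).round(0).tolist())
E
```

```text
time 6.95
position [ 0.4845 -0.0158  0.2226]
tool_rot [-3.1409e+00 -1.9000e-03  1.0900e-02]
joint_positions [ 6.1120e-01  3.5000e-03 -6.2810e-01  1.8383e+00  1.3000e-03  1.3074e+00
 -1.5868e+00]
ft_force [-5.8014 -0.5782  8.0956]
grip_width 0.1598
2.35 [[266.0, 329.0], [236.0, 372.0], [225.0, 388.0]]
70 [[316.0, 328.0], [351.0, 367.0], [365.0, 383.0]]
75 [[319.0, 326.0], [358.0, 363.0], [374.0, 377.0]]
80 [[321.0, 323.0], [365.0, 357.0], [381.0, 370.0]]
85 [[324.0, 321.0], [370.0, 352.0], [388.0, 363.0]]
90 [[326.0, 318.0], [375.0, 345.0], [394.0, 356.0]]
```

View pics/s7c.png

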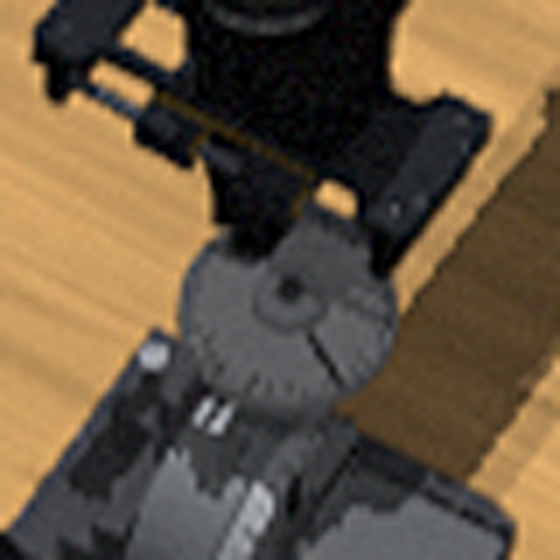

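Emit:
servo_tool(
  series=[
    {"travel": [0.0044, 0.0022, 0], "angular": [0, 0, 0]},
    {"travel": [0.0046, 0.0016, 0], "angular": [0, 0, 0]},
    {"travel": [0.0046, 0.0008, 0], "angular": [0, 0, 0]},
    {"travel": [0, 0, 0], "angular": [0, 0, 0]},
  ],
)

```text
time: 7.4
position: [0.4984, -0.02, 0.2226]
tool_rot: [-3.141, -0.002, 0.01]
ft_force: [-5.5, 0.2, 6.5]
grip_width: 0.163
```

```bash
python3 st.py; python3 - <<'E'
from h import *
crop("scene","pics/s8c.png",295,170,80,80,7)
p=ctrl.get_state()['position'];print(np.degrees(np.arctan2(p[1]-.0165,p[0]-.503)),np.hypot(p[1]-.0165,p[0]-.503))
E
```

```text
time 7.4
position [ 0.4984 -0.02    0.2226]
tool_rot [-3.1405e+00 -2.5000e-03  9.7000e-03]
joint_positions [ 0.6072  0.0386 -0.6289  1.8088  0.0223  1.3078 -1.5966]
ft_force [-5.4908  0.2215  6.4562]
grip_width 0.1634
-97.20285589967536 0.03679524708985001
```

View pics/s8c.png

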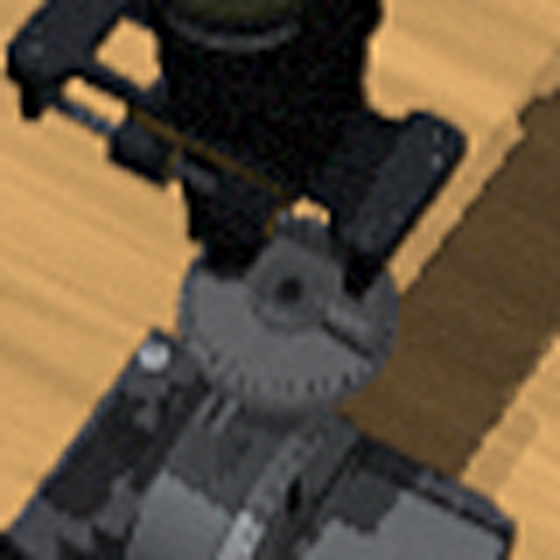

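```bash
python3 - <<'E'
import numpy as np
f=np.radians(np.linspace(262.8,194,10));P=.0365*np.c_[np.cos(f),np.sin(f)]
for i,d in enumerate(np.diff(P,axis=0)):print(i,[round(float(d[0]),4),round(float(-d[1]),4),0])
E
```

```text
0 [-0.0048, -0.0009, 0]
1 [-0.0046, -0.0016, 0]
2 [-0.0044, -0.0022, 0]
3 [-0.004, -0.0027, 0]
4 [-0.0036, -0.0032, 0]
5 [-0.0032, -0.0037, 0]
6 [-0.0027, -0.0041, 0]
7 [-0.0021, -0.0044, 0]
8 [-0.0015, -0.0046, 0]
```

Emit:
servo_tool(
  series=[
    {"travel": [-0.0048, -0.0009, 0], "angular": [0, 0, 0]},
    {"travel": [-0.0046, -0.0016, 0], "angular": [0, 0, 0]},
    {"travel": [-0.0044, -0.0022, 0], "angular": [0, 0, 0]},
    {"travel": [-0.004, -0.0027, 0], "angular": [0, 0, 0]},
    {"travel": [-0.0036, -0.0032, 0], "angular": [0, 0, 0]},
  ],
)

```text
time: 7.95
position: [0.4781, -0.0113, 0.2226]
tool_rot: [3.14, -0.0, -0.002]
ft_force: [-2.5, -4.5, 4.8]
grip_width: 0.159
```

Emit:
servo_tool(
  series=[
    {"travel": [-0.0032, -0.0037, 0], "angular": [0, 0, 0]},
    {"travel": [-0.0027, -0.0041, 0], "angular": [0, 0, 0]},
    {"travel": [-0.0021, -0.0044, 0], "angular": [0, 0, 0]},
    {"travel": [-0.0015, -0.0046, 0], "angular": [0, 0, 0]},
    {"travel": [0, 0, 0], "angular": [0, 0, 0]},
  ],
)

```text
time: 8.45
position: [0.4678, 0.0036, 0.2226]
tool_rot: [3.137, -0.002, -0.005]
ft_force: [-4.9, -8.2, 5.9]
grip_width: 0.166
```

```bash
python3 st.py; python3 - <<'E'
from h import *
n=0
im=np.mean([ctrl.get_image("scene").astype(float) for _ in range(4)],0).astype(np.uint8)
cv2.imwrite("pics/s9.png",im[:,:,::-1]);crop(im,"pics/s9c.png",310,195,50,50,12)
c=np.array([.503,.0165])
for a in(2.35,8,14,20):
    r=np.radians(a);P=[[c[0]+q*np.cos(r),c[1]+q*np.sin(r),.198] for q in(0,.02,.046,.056)]
    print(a,((proj("scene",P)-[310,195]+.5)*12).round(0).tolist())
E
```

```text
time 8.45
position [0.4678 0.0036 0.2226]
tool_rot [ 3.1365e+00 -1.9000e-03 -5.4000e-03]
joint_positions [ 0.5994 -0.0435 -0.643   1.8757 -0.0219  1.3044 -1.6093]
ft_force [-4.9326 -8.1552  5.8695]
grip_width 0.1656
2.35 [[314.0, 210.0], [276.0, 265.0], [225.0, 337.0], [206.0, 365.0]]
8 [[314.0, 210.0], [283.0, 268.0], [241.0, 344.0], [225.0, 374.0]]
14 [[314.0, 210.0], [290.0, 270.0], [258.0, 350.0], [246.0, 381.0]]
20 [[314.0, 210.0], [298.0, 272.0], [276.0, 355.0], [268.0, 387.0]]
```

View pics/s9c.png

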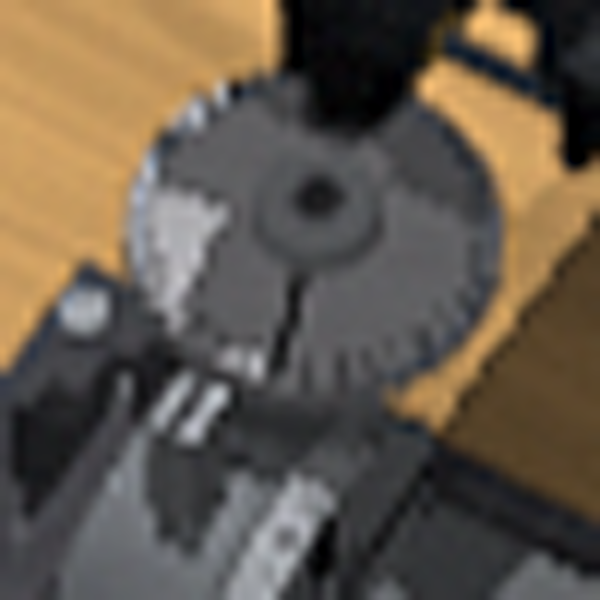

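Emit:
servo_tool(
  series=[
    {"travel": [-0.0012, -0.003, 0], "angular": [0, 0, 0]},
    {"travel": [-0.001, -0.003, 0], "angular": [0, 0, 0]},
    {"travel": [-0.0008, -0.0025, 0], "angular": [0, 0, 0]},
    {"travel": [0, 0, 0], "angular": [0, 0, 0]},
    {"travel": [0, 0, 0], "angular": [0, 0, 0]},
  ],
)

```text
time: 9.15
position: [0.4657, 0.0128, 0.2226]
tool_rot: [3.138, -0.001, -0.003]
ft_force: [-3.2, -7.2, 5.3]
grip_width: 0.162
```

```bash
python3 st.py; python3 - <<'E'
from h import *
im=np.mean([ctrl.get_image("scene").astype(float) for _ in range(6)],0).astype(np.uint8)
cv2.imwrite("pics/s10.png",im[:,:,::-1]);crop(im,"pics/s10c.png",310,195,50,50,12)
E
```

```text
time 9.15
position [0.4657 0.0128 0.2226]
tool_rot [ 3.1381e+00 -1.2000e-03 -2.7000e-03]
joint_positions [ 0.5922 -0.0504 -0.6514  1.8809 -0.0282  1.3029 -1.6227]
ft_force [-3.1588 -7.2358  5.286 ]
grip_width 0.1615
```

View pics/s10c.png

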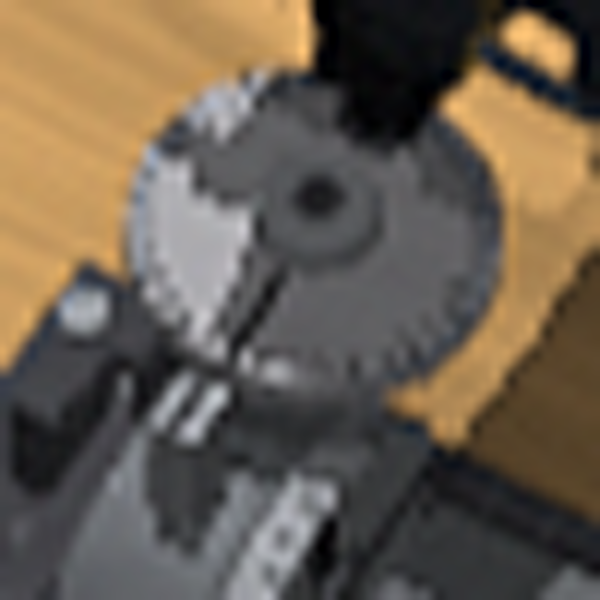

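```bash
python3 - <<'E'
from h import *
t=[((x+.5)/5.4-.5+255,(y+.5)/5.4-.5+130) for x,y in((290,257),(313,257))]
s=[((x+.5)/12-.5+310,(y+.5)/12-.5+195) for x,y in((172,400),(206,416))]
print(tri(t,s))
c=np.array([.503,.0165])
im=cv2.cvtColor(cv2.imread("pics/s10.png"),cv2.COLOR_BGR2GRAY).astype(np.float32)
# sample along wheel arcs in world: intensity vs angle at radii
a=np.arange(-12,26,1.0)
for c in ((.503,.0165),(.505,.0165),(.503,.0185),(.507,.0155)):
  out=[]
  for q in np.arange(.020,.041,.002):
    r=np.radians(a);P=np.c_[c[0]+q*np.cos(r),c[1]+q*np.sin(r),np.full(len(a),.198)]
    uv=proj("scene",P).astype(np.float32)
    v=cv2.remap(im,uv[:,0].reshape(1,-1),uv[:,1].reshape(1,-1),cv2.INTER_LINEAR)[0]
    i=int(np.argmin(v));
    w=np.clip(np.median(v[max(0,i-8):i+9])-15-v,0,None);w[np.abs(np.arange(len(a))-i)>6]=0
    out.append((w*a).sum()/w.sum())
  print(c,np.round(out,1))
E
```

```text
[[0.5693829  0.02105835 0.19543669 0.00946569]
 [0.56761043 0.01937255 0.18622761 0.00951998]]
(0.503, 0.0165) [nan nan nan 6.9 8.2 9.2 9.5 7.8 8.5 8.6 7.3]
(0.505, 0.0165) [ nan  nan  7.2  8.9  9.8 10.2  8.2  9.   9.2  7.7  7.6]
(0.503, 0.0185) [nan nan nan 2.6 4.3 5.4 5.4 4.5 5.5 5.6 4.5]
(0.507, 0.0155) [ nan 10.  11.7 12.7 13.4 10.4 11.3 11.5  9.7  9.5  9.6]<stdin>:17: RuntimeWarning: invalid value encountered in scalar divide
```

```bash
python3 - <<'E'
from h import *
P=np.array([(.4789,.0441),( .4686,.0308),(.4657,.0204),(.4713,-.0036),(.4845,-.0158),(.4984,-.02),(.4781,-.0113),(.4678,.0036),(.4657,.0128)])
for w in (P,P[:6],P[5:]):
    q=np.linalg.lstsq(np.c_[2*w,np.ones(len(w))],(w**2).sum(1),rcond=None)[0];print("circ",q[:2],np.sqrt(q[2]+q[:2]@q[:2]))
for f in("s7","s9","s10"):
    pass
im=cv2.cvtColor(cv2.imread("pics/s10.png"),cv2.COLOR_BGR2GRAY).astype(np.float32)
up=cv2.resize(im[195:245,310:360],None,fx=12,fy=12,interpolation=cv2.INTER_CUBIC)
pts=[]
for y in range(285,350,4):
    x0=int(280-(y-270)*48/85); seg=up[y,x0-25:x0+26]; w=np.clip(np.percentile(seg,60)-12-seg,0,None);pts.append((x0-25+(w*np.arange(51)).sum()/w.sum(),y))
pts=np.array(pts);uv=(pts+.5)/12-.5+[310,195]
W=plane("scene",uv,.198)[:,:2]
vx,vy,x,y=cv2.fitLine(W.astype(np.float32),cv2.DIST_HUBER,0,1e-5,1e-5).ravel()
print(np.degrees(np.arctan2(vy,vx)),x,y, "line y at x=.503:",y+vy/vx*(.503-x),np.abs((W-[x,y])@[-vy,vx]).max())
E
```

```text
circ [0.50171352 0.0160645 ] 0.036194454500434355
circ [0.50160496 0.01602025] 0.036139281560562404
circ [0.5019029  0.01618762] 0.03635774919927306
4.3267527 0.5419338 0.02176475 line y at x=.503: 0.018819023 0.0008956572789460041
```

Emit:
servo_tool(
  series=[
    {"travel": [0, -0.0009, 0], "angular": [0, 0, 0]},
    {"travel": [0, -0.0007, 0], "angular": [0, 0, 0]},
    {"travel": [0, 0, 0], "angular": [0, 0, 0]},
    {"travel": [0, 0, 0], "angular": [0, 0, 0]},
  ],
)

```text
time: 9.85
position: [0.4656, 0.0141, 0.2226]
tool_rot: [3.138, -0.002, -0.003]
ft_force: [-3.2, -7.0, 5.3]
grip_width: 0.162
```

```bash
python3 st.py
```

```text
time 9.85
position [0.4656 0.0141 0.2226]
tool_rot [ 3.1376e+00 -1.7000e-03 -3.2000e-03]
joint_positions [ 0.5907 -0.0503 -0.653   1.8807 -0.0277  1.3032 -1.6261]
ft_force [-3.2009 -7.0295  5.2586]
grip_width 0.1617
```

Emit:
servo_tool(
  series=[
    {"travel": [0, 0, 0], "angular": [0, 0, 0]},
    {"travel": [0, 0, 0], "angular": [0, 0, 0]},
    {"travel": [0, 0, 0], "angular": [0, 0, 0]},
    {"travel": [0, 0, 0], "angular": [0, 0, 0]},
    {"travel": [0, 0, 0], "angular": [0, 0, 0]},
  ],
  claw=0.045,
)

```text
time: 10.35
position: [0.4665, 0.0172, 0.2223]
tool_rot: [-3.141, -0.003, 0.001]
ft_force: [0.3, -0.3, 0.3]
grip_width: 0.488
```

Emit:
servo_tool(
  series=[
    {"travel": [0, 0, 0], "angular": [0, 0, 0]},
    {"travel": [0, 0, -0.01], "angular": [0, 0, 0]},
    {"travel": [0, 0, -0.02], "angular": [0, 0, 0]},
    {"travel": [0, 0, -0.03], "angular": [0, 0, 0]},
    {"travel": [0, 0, -0.03], "angular": [0, 0, 0]},
  ],
)

```text
time: 10.85
position: [0.4664, 0.0167, 0.3141]
tool_rot: [-3.142, -0.002, 0.0]
ft_force: [1.0, -0.6, 0.5]
grip_width: 0.515
```

Emit:
servo_tool(
  series=[
    {"travel": [0, 0.035, 0], "angular": [0, 0, 0]},
    {"travel": [0, 0.035, 0], "angular": [0, 0, 0]},
    {"travel": [0, 0.035, 0], "angular": [0, 0, 0]},
    {"travel": [0, 0.035, 0], "angular": [0, 0, 0]},
    {"travel": [0, 0.035, 0], "angular": [0, 0, 0]},
  ],
)

```text
time: 11.35
position: [0.4668, -0.1598, 0.3135]
tool_rot: [3.141, 0.001, 0.002]
ft_force: [-0.4, 0.3, -0.3]
grip_width: 0.515
```

Emit:
servo_tool(
  series=[
    {"travel": [0.02, 0.02, 0], "angular": [0, 0, 0]},
    {"travel": [0, 0.02, 0], "angular": [0, 0, 0]},
    {"travel": [0, 0, 0], "angular": [0, 0, 0]},
  ],
  claw=0,
)

```text
time: 11.65
position: [0.4864, -0.2017, 0.3125]
tool_rot: [3.141, -0.006, -0.001]
ft_force: [0.3, -0.2, -0.5]
grip_width: 0.327
```

```bash
python3 st.py; python3 - <<'E'
from h import *
for n,x,y in(("top",285,170),("scene",310,195)):
    im=np.mean([ctrl.get_image(n).astype(float) for _ in range(6)],0).astype(np.uint8)
    cv2.imwrite(f"pics/{n}11.png",im[:,:,::-1]);crop(im,f"pics/{n}11c.png",x,y,55,55,10)
E
```

```text
time 11.65
position [ 0.4864 -0.2017  0.3125]
tool_rot [ 3.1413e+00 -6.5000e-03 -8.0000e-04]
joint_positions [ 0.7602  0.0498 -0.4324  1.6159  0.0213  1.4809 -1.2485]
ft_force [ 0.2852 -0.1911 -0.4718]
grip_width 0.3271
```

View pics/top11c.png

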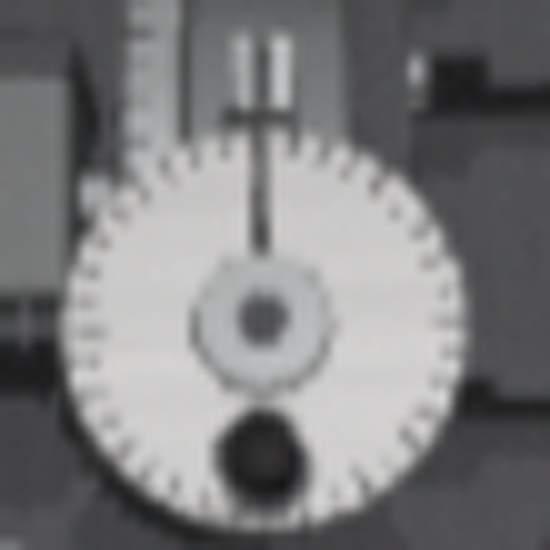

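View pics/scene11c.png

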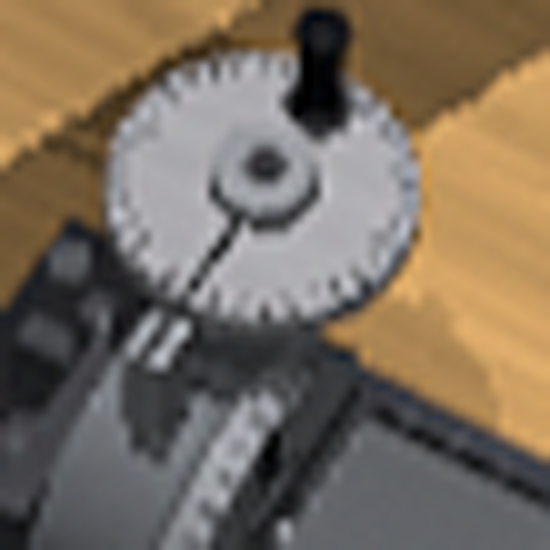

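```bash
python3 - <<'E'
from h import *
def w(p,x0,y0,n,z=.198): return plane(n,(np.array(p,float)+.5)/10-.5+[x0,y0],z)[:,:2]
def cen(name,rows,xc,hw=14):
    im=cv2.cvtColor(cv2.imread(name),cv2.COLOR_BGR2GRAY).astype(float);o=[]
    for y in rows:
        xx=int(xc(y));s=im[y,xx-hw:xx+hw+1];wt=np.clip(np.percentile(s,70)-15-s,0,None);o.append((xx-hw+(wt*np.arange(2*hw+1)).sum()/wt.sum(),y))
    return np.array(o)
z=cen("pics/top11c.png",range(150,240,6),lambda y:261)
i=cen("pics/top11c.png",range(50,95,5),lambda y:264,9)
print(z[[0,5,10,14]].round(1).tolist(),i[[0,4,8]].round(1).tolist())
Z=w(z,285,170,"top");I=w(i,285,170,"top")
v=cv2.fitLine(Z.astype(np.float32),cv2.DIST_HUBER,0,1e-6,1e-6).ravel();print("zero line dir",np.degrees(np.arctan(v[1]/v[0])),"y at .503",v[3]+v[1]/v[0]*(.503-v[2]))
im=cv2.imread("pics/top11.png")[:,:,::-1].copy()
for th in(125,135,150):
    c,r=wheel("top",im,(311,202),th);print(th,c,r)
    print(" zero from centre",np.degrees(np.arctan2(*(Z.mean(0)-c)[::-1])),np.degrees(np.arctan2(*(Z[:4].mean(0)-c)[::-1]))," index",np.degrees(np.arctan2(*(I.mean(0)-c)[::-1])),np.hypot(*(I.mean(0)-c)))
hub=w([(261,320)],285,170,"top",.208);print("hub",hub)
s=np.array([(240,218),(190,290)]);S=w(s,310,195,"scene");d=S[1]-S[0];print("scene dir",np.degrees(np.arctan2(d[1],d[0])))
E
```

```text
[[258.6, 150.0], [259.5, 180.0], [258.5, 210.0], [260.1, 234.0]] [[261.7, 50.0], [261.9, 70.0], [262.0, 90.0]]
zero line dir 2.074271 y at .503 0.017576277
125 [0.50516706 0.01591637] 0.05168408305441286
 zero from centre 5.227148448774485 4.471983551067238  index 2.91220524353267 0.06328117537781068
135 [0.50453608 0.01628481] 0.05077887632679645
 zero from centre 4.490691954764638 3.8945760123863935  index 2.553493797229193 0.0638938813622348
150 [0.50450418 0.01533422] 0.050432911554860495
 zero from centre 6.125127275641428 5.203013897022323  index 3.402745895643601 0.06397512564385241
hub [[0.50360243 0.01699577]]
scene dir 2.532014663712405
```

Emit:
servo_tool(
  series=[
    {"travel": [0.03, -0.03, 0], "angular": [0, 0, 0]},
    {"travel": [0.03, -0.03, 0], "angular": [0, 0, 0]},
    {"travel": [0.03, -0.03, 0], "angular": [0, 0, 0]},
    {"travel": [0.03, -0.03, 0], "angular": [0, 0, 0]},
    {"travel": [0.03, -0.03, 0.01], "angular": [0, 0, 0]},
  ],
)

```text
time: 12.75
position: [0.6385, -0.0472, 0.3039]
tool_rot: [3.141, -0.0, 0.005]
ft_force: [0.8, -1.1, -0.0]
grip_width: 0.003
```

Emit:
servo_tool(
  series=[
    {"travel": [0.03, -0.028, 0.02], "angular": [0, 0, 0]},
    {"travel": [0.0, 0, 0.03], "angular": [0, 0, 0]},
    {"travel": [0, 0, 0.03], "angular": [0, 0, 0]},
    {"travel": [0, 0, 0], "angular": [0, 0, 0]},
    {"travel": [0, 0, 0], "angular": [0, 0, 0]},
  ],
)

```text
time: 13.25
position: [0.6666, -0.0206, 0.2227]
tool_rot: [3.142, 0.0, -0.001]
ft_force: [-0.1, -0.6, -0.5]
grip_width: 0.005
```

```bash
python3 st.py; python3 - <<'E'
from h import *
crop("scene","pics/s12c.png",270,210,80,80,7)
p=ctrl.get_state()['position'];print(((proj("scene",[p-[0,0,.011],[.6697,-.0266,.1639]])-[270,210]+.5)*7).round())
E
```

```text
time 13.25
position [ 0.6666 -0.0206  0.2227]
tool_rot [ 3.1416e+00  5.0000e-04 -1.2000e-03]
joint_positions [ 0.4112  0.4176 -0.5689  1.4028  0.224   1.3865 -1.7301]
ft_force [-0.1016 -0.6316 -0.4888]
grip_width 0.005
[[185. 226.]
 [175. 278.]]
```

View pics/s12c.png

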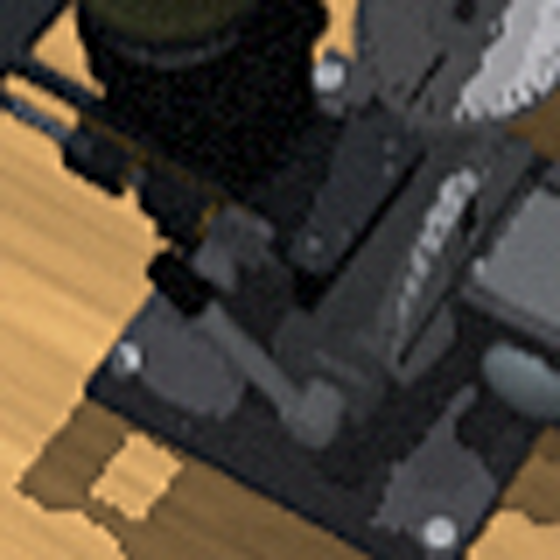

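Emit:
servo_tool(
  series=[
    {"travel": [0.003, 0.002, 0.012], "angular": [0, 0, 0]},
    {"travel": [0, 0, 0.01], "angular": [0, 0, 0]},
    {"travel": [0, 0, 0.005], "angular": [0, 0, 0]},
    {"travel": [0, 0, 0], "angular": [0, 0, 0]},
    {"travel": [0, 0, 0], "angular": [0, 0, 0]},
  ],
)

```text
time: 13.8
position: [0.6696, -0.0222, 0.1955]
tool_rot: [-3.142, -0.001, 0.0]
ft_force: [-0.4, 0.2, -0.1]
grip_width: 0.005
```

Emit:
servo_tool(
  series=[
    {"travel": [0, 0, 0.002], "angular": [0, 0, 0]},
    {"travel": [0, 0, 0.002], "angular": [0, 0, 0]},
    {"travel": [0, 0, 0], "angular": [0, 0, 0]},
  ],
)

```text
time: 14.1
position: [0.6695, -0.0223, 0.1913]
tool_rot: [3.141, 0.001, -0.0]
ft_force: [0.1, 0.9, 0.6]
grip_width: 0.006
```

Emit:
servo_tool(
  series=[
    {"travel": [0, 0, 0.002], "angular": [0, 0, 0]},
    {"travel": [0, 0, 0.002], "angular": [0, 0, 0]},
    {"travel": [0, 0, 0], "angular": [0, 0, 0]},
  ],
)

```text
time: 14.4
position: [0.6698, -0.022, 0.1876]
tool_rot: [-3.141, -0.002, -0.0]
ft_force: [0.6, 0.3, 1.0]
grip_width: 0.005
```

Emit:
servo_tool(
  series=[
    {"travel": [0, 0, 0.0015], "angular": [0, 0, 0]},
    {"travel": [0, 0, 0.0015], "angular": [0, 0, 0]},
    {"travel": [0, 0, 0], "angular": [0, 0, 0]},
  ],
)

```text
time: 14.7
position: [0.6701, -0.0219, 0.185]
tool_rot: [-3.141, -0.002, -0.002]
ft_force: [1.4, 0.4, 3.9]
grip_width: 0.006
```

Emit:
servo_tool(
  series=[
    {"travel": [0, 0, 0.0015], "angular": [0, 0, 0]},
    {"travel": [0, 0, 0.0015], "angular": [0, 0, 0]},
    {"travel": [0, 0, 0], "angular": [0, 0, 0]},
  ],
)

```text
time: 15.0
position: [0.6699, -0.0223, 0.1814]
tool_rot: [3.142, 0.001, 0.001]
ft_force: [0.6, 1.4, 4.6]
grip_width: 0.007
```

Emit:
servo_tool(
  series=[
    {"travel": [0, 0, 0.0015], "angular": [0, 0, 0]},
    {"travel": [0, 0, 0.0015], "angular": [0, 0, 0]},
    {"travel": [0, 0, 0], "angular": [0, 0, 0]},
  ],
)

```text
time: 15.3
position: [0.6696, -0.0224, 0.1782]
tool_rot: [3.141, 0.001, -0.0]
ft_force: [0.4, 1.4, 3.6]
grip_width: 0.002
```

Emit:
servo_tool(
  series=[
    {"travel": [0, 0.002, 0.0015], "angular": [0, 0, 0]},
    {"travel": [0, 0.002, 0.0015], "angular": [0, 0, 0]},
    {"travel": [0, 0.002, 0.0015], "angular": [0, 0, 0]},
  ],
)

```text
time: 15.6
position: [0.6697, -0.0272, 0.1735]
tool_rot: [-3.14, -0.003, 0.0]
ft_force: [2.3, 4.4, 0.9]
grip_width: 0.005
```

Emit:
servo_tool(
  series=[
    {"travel": [0, 0.002, 0.0015], "angular": [0, 0, 0]},
    {"travel": [0, 0.002, 0.0015], "angular": [0, 0, 0]},
  ],
)

```text
time: 15.8
position: [0.6693, -0.0315, 0.1704]
tool_rot: [-3.141, -0.002, 0.002]
ft_force: [0.4, 3.8, 1.9]
grip_width: 0.006
```

Emit:
servo_tool(
  series=[
    {"travel": [0, 0.002, 0.0015], "angular": [0, 0, 0]},
    {"travel": [0, 0.002, 0.0015], "angular": [0, 0, 0]},
  ],
)

```text
time: 16.0
position: [0.6692, -0.0362, 0.1675]
tool_rot: [-3.141, -0.002, 0.002]
ft_force: [-0.1, 4.0, 1.3]
grip_width: 0.001
```

Emit:
servo_tool(
  series=[
    {"travel": [0, 0.0012, 0.0022], "angular": [0, 0, 0]},
    {"travel": [0, 0.0012, 0.0022], "angular": [0, 0, 0]},
  ],
)

```text
time: 16.2
position: [0.6694, -0.0393, 0.1634]
tool_rot: [3.141, 0.001, -0.001]
ft_force: [-0.3, 3.0, 1.4]
grip_width: 0.006
```

Emit:
servo_tool(
  series=[
    {"travel": [0, 0.0012, 0.0022], "angular": [0, 0, 0]},
    {"travel": [0, 0.0012, 0.0022], "angular": [0, 0, 0]},
  ],
)

```text
time: 16.4
position: [0.6696, -0.0418, 0.1591]
tool_rot: [3.141, 0.0, -0.0]
ft_force: [-0.3, 1.8, 2.6]
grip_width: 0.004
```

Emit:
servo_tool(
  series=[
    {"travel": [0, 0.001, 0.0023], "angular": [0, 0, 0]},
    {"travel": [0, 0.001, 0.0023], "angular": [0, 0, 0]},
  ],
)

```text
time: 16.6
position: [0.6697, -0.0443, 0.1546]
tool_rot: [3.14, 0.0, -0.0]
ft_force: [-1.2, 0.3, 3.7]
grip_width: 0.003
```

```bash
python3 st.py; python3 - <<'E'
from h import *
crop("scene","pics/s13c.png",270,210,80,80,7)
E
```

```text
time 16.6
position [ 0.6697 -0.0443  0.1546]
tool_rot [ 3.1401e+00  1.0000e-04 -0.0000e+00]
joint_positions [ 0.4339  0.4657 -0.5495  1.4771  0.2497  1.2688 -1.7133]
ft_force [-1.1827  0.3381  3.6986]
grip_width 0.0028
```

View pics/s13c.png

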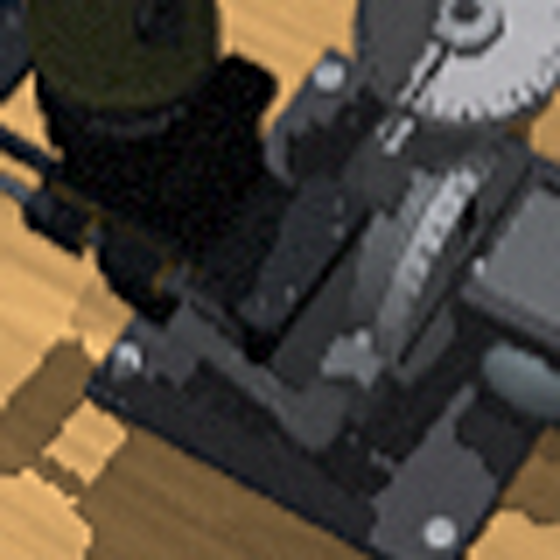

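Emit:
servo_tool(
  series=[
    {"travel": [0, 0.001, 0.0022], "angular": [0, 0, 0]},
    {"travel": [0, 0.001, 0.0022], "angular": [0, 0, 0]},
  ],
)

```text
time: 16.85
position: [0.6698, -0.0462, 0.1503]
tool_rot: [3.14, 0.0, 0.001]
ft_force: [0.3, -0.4, 4.9]
grip_width: 0.006
```

Emit:
servo_tool(
  series=[
    {"travel": [0, 0.0008, 0.002], "angular": [0, 0, 0]},
    {"travel": [0, 0.0008, 0.002], "angular": [0, 0, 0]},
  ],
)

```text
time: 17.05
position: [0.67, -0.0475, 0.1462]
tool_rot: [3.141, 0.0, 0.001]
ft_force: [0.7, -1.3, 4.3]
grip_width: 0.001
```

Emit:
servo_tool(
  series=[
    {"travel": [0, 0.0007, 0.002], "angular": [0, 0, 0]},
    {"travel": [0, 0.0007, 0.002], "angular": [0, 0, 0]},
  ],
)

```text
time: 17.25
position: [0.67, -0.0486, 0.1423]
tool_rot: [3.141, 0.001, 0.001]
ft_force: [0.3, -1.1, 4.7]
grip_width: 0.004
```

Emit:
servo_tool(
  series=[
    {"travel": [0, 0.0006, 0.002], "angular": [0, 0, 0]},
    {"travel": [0, 0.0006, 0.002], "angular": [0, 0, 0]},
  ],
)

```text
time: 17.45
position: [0.67, -0.0496, 0.1382]
tool_rot: [3.141, 0.001, 0.001]
ft_force: [-0.0, -1.6, 4.6]
grip_width: 0.01
```

Emit:
servo_tool(
  series=[
    {"travel": [0, 0.0005, 0.002], "angular": [0, 0, 0]},
    {"travel": [0, 0.0005, 0.002], "angular": [0, 0, 0]},
  ],
)

```text
time: 17.65
position: [0.6699, -0.0506, 0.1342]
tool_rot: [3.141, 0.001, 0.001]
ft_force: [0.3, -2.1, 4.3]
grip_width: 0.003
```

Emit:
servo_tool(
  series=[
    {"travel": [0, 0.0004, 0.002], "angular": [0, 0, 0]},
    {"travel": [0, 0.0004, 0.002], "angular": [0, 0, 0]},
  ],
)

```text
time: 17.85
position: [0.6701, -0.0515, 0.1304]
tool_rot: [3.141, 0.001, 0.001]
ft_force: [0.8, -3.0, 5.4]
grip_width: 0.005
```

Emit:
servo_tool(
  series=[
    {"travel": [0, 0.0003, 0.002], "angular": [0, 0, 0]},
    {"travel": [0, 0.0003, 0.002], "angular": [0, 0, 0]},
  ],
)

```text
time: 18.05
position: [0.6703, -0.0524, 0.1269]
tool_rot: [3.14, 0.001, 0.002]
ft_force: [0.4, -2.5, 7.5]
grip_width: 0.007
```

Emit:
servo_tool(
  series=[
    {"travel": [0, 0.0003, 0.002], "angular": [0, 0, 0]},
    {"travel": [0, 0.0002, 0.002], "angular": [0, 0, 0]},
  ],
)

```text
time: 18.25
position: [0.6705, -0.053, 0.1235]
tool_rot: [3.14, 0.0, 0.003]
ft_force: [-0.0, -2.6, 10.7]
grip_width: 0.003
```

Emit:
servo_tool(
  series=[
    {"travel": [0, 0, 0.0015], "angular": [0, 0, 0]},
    {"travel": [0, 0, 0.0015], "angular": [0, 0, 0]},
    {"travel": [0, 0, 0], "angular": [0, 0, 0]},
  ],
)

```text
time: 18.55
position: [0.6707, -0.0534, 0.121]
tool_rot: [3.14, 0.0, 0.004]
ft_force: [-0.6, -2.4, 10.2]
grip_width: 0.007
```

Emit:
servo_tool(
  series=[
    {"travel": [0, 0, 0.001], "angular": [0, 0, 0]},
    {"travel": [0, 0, 0], "angular": [0, 0, 0]},
  ],
)

```text
time: 18.75
position: [0.6708, -0.0536, 0.1203]
tool_rot: [3.139, -0.0, 0.004]
ft_force: [-0.2, -4.1, 11.5]
grip_width: 0.007
```

Emit:
servo_tool(
  series=[
    {"travel": [0, 0, 0.001], "angular": [0, 0, 0]},
    {"travel": [0, 0, 0.001], "angular": [0, 0, 0]},
    {"travel": [0, 0, 0], "angular": [0, 0, 0]},
  ],
)

```text
time: 19.05
position: [0.6709, -0.0538, 0.1186]
tool_rot: [3.139, -0.0, 0.005]
ft_force: [-0.9, -3.3, 12.4]
grip_width: 0.007
```

Emit:
servo_tool(
  series=[
    {"travel": [0, 0, 0.001], "angular": [0, 0, 0]},
    {"travel": [0, 0, 0], "angular": [0, 0, 0]},
  ],
)

```text
time: 19.25
position: [0.6709, -0.0539, 0.1179]
tool_rot: [3.139, -0.001, 0.005]
ft_force: [-0.7, -3.7, 13.3]
grip_width: 0.006
```

```bash
python3 st.py
```

```text
time 19.25
position [ 0.6709 -0.0539  0.1179]
tool_rot [ 3.1388e+00 -5.0000e-04  5.2000e-03]
joint_positions [ 0.4403  0.4954 -0.5382  1.5128  0.2674  1.2033 -1.7118]
ft_force [-0.6717 -3.6738 13.299 ]
grip_width 0.006
```

Emit:
servo_tool(
  series=[
    {"travel": [0, 0, 0.001], "angular": [0, 0, 0]},
    {"travel": [0, 0, 0.001], "angular": [0, 0, 0]},
    {"travel": [0, 0, 0], "angular": [0, 0, 0]},
  ],
)

```text
time: 19.55
position: [0.6711, -0.0541, 0.1163]
tool_rot: [3.138, -0.001, 0.006]
ft_force: [-1.1, -4.4, 15.4]
grip_width: 0.008
```

Emit:
servo_tool(
  series=[
    {"travel": [0, 0, 0.001], "angular": [0, 0, 0]},
    {"travel": [0, 0, 0], "angular": [0, 0, 0]},
  ],
)

```text
time: 19.75
position: [0.6711, -0.0541, 0.1154]
tool_rot: [3.138, -0.001, 0.006]
ft_force: [-2.1, -4.7, 16.3]
grip_width: 0.008
```

Emit:
servo_tool(
  series=[
    {"travel": [0, 0.0008, 0.0006], "angular": [0, 0, 0]},
    {"travel": [0, 0, 0], "angular": [0, 0, 0]},
  ],
)

```text
time: 19.95
position: [0.6712, -0.0542, 0.115]
tool_rot: [3.139, -0.0, 0.006]
ft_force: [-2.1, -3.9, 15.8]
grip_width: 0.002
```

Emit:
servo_tool(
  series=[
    {"travel": [0, 0, 0], "angular": [0, 0, 0]},
  ],
)

```text
time: 20.05
position: [0.6712, -0.0542, 0.1151]
tool_rot: [3.139, -0.0, 0.006]
ft_force: [-2.4, -4.0, 15.1]
grip_width: 0.003
```

Emit:
servo_tool(
  series=[
    {"travel": [0, 0.0005, 0.0008], "angular": [0, 0, 0]},
    {"travel": [0, 0, 0.0005], "angular": [0, 0, 0]},
    {"travel": [0, 0, 0], "angular": [0, 0, 0]},
  ],
)

```text
time: 20.35
position: [0.6713, -0.0543, 0.114]
tool_rot: [3.14, 0.0, 0.007]
ft_force: [-2.8, -3.4, 16.9]
grip_width: 0.006
```

Emit:
servo_tool(
  series=[
    {"travel": [0, 0, 0], "angular": [0, 0, 0]},
  ],
)

```text
time: 20.45
position: [0.6713, -0.0543, 0.114]
tool_rot: [3.14, 0.0, 0.007]
ft_force: [-2.9, -2.9, 17.4]
grip_width: 0.007
```

Emit:
servo_tool(
  series=[
    {"travel": [0, 0, 0], "angular": [0, 0, 0]},
  ],
)

```text
time: 20.55
position: [0.6713, -0.0543, 0.114]
tool_rot: [3.14, 0.0, 0.007]
ft_force: [-2.5, -2.4, 17.0]
grip_width: 0.006
```

Emit:
servo_tool(
  series=[
    {"travel": [0, 0, -0.004], "angular": [0, 0, 0]},
    {"travel": [0, 0, -0.006], "angular": [0, 0, 0]},
    {"travel": [0, 0, -0.02], "angular": [0, 0, 0]},
    {"travel": [0, 0, -0.04], "angular": [0, 0, 0]},
    {"travel": [0, 0, -0.04], "angular": [0, 0, 0]},
  ],
)

```text
time: 21.05
position: [0.6679, -0.0521, 0.2189]
tool_rot: [-3.139, -0.003, 0.009]
ft_force: [0.4, 0.2, 0.3]
grip_width: 0.007
```

Emit:
servo_tool(
  series=[
    {"travel": [0, 0, -0.04], "angular": [0, 0, 0]},
    {"travel": [0, 0, -0.04], "angular": [0, 0, 0]},
    {"travel": [-0.02, 0.035, 0], "angular": [0, 0, 0]},
    {"travel": [-0.02, 0.035, 0], "angular": [0, 0, 0]},
    {"travel": [-0.02, 0.035, 0], "angular": [0, 0, 0]},
  ],
)

```text
time: 21.55
position: [0.6085, -0.158, 0.2989]
tool_rot: [-3.139, -0.005, 0.004]
ft_force: [0.4, 0.1, -0.5]
grip_width: 0.002
```

Emit:
servo_tool(
  series=[
    {"travel": [-0.02, 0.035, 0], "angular": [0, 0, 0]},
    {"travel": [-0.02, 0.035, 0], "angular": [0, 0, 0]},
    {"travel": [-0.02, 0.03, 0], "angular": [0, 0, 0]},
    {"travel": [0, 0, 0], "angular": [0, 0, 0]},
    {"travel": [0, 0, 0], "angular": [0, 0, 0]},
  ],
)

```text
time: 22.05
position: [0.549, -0.2583, 0.2989]
tool_rot: [-3.139, 0.001, 0.003]
ft_force: [0.6, 1.1, -0.0]
grip_width: 0.001
```

```bash
python3 st.py; python3 - <<'E'
from h import *
for n,x,y in(("top",255,130),("scene",275,190)):
    im=np.mean([ctrl.get_image(n).astype(float) for _ in range(4)],0).astype(np.uint8)
    cv2.imwrite(f"pics/{n}14.png",im[:,:,::-1]);crop(im,f"pics/{n}14c.png",x,y,110,110,5.4)
E
```

```text
time 22.05
position [ 0.549  -0.2583  0.2989]
tool_rot [-3.1391e+00  9.0000e-04  3.3000e-03]
joint_positions [ 0.7899  0.2408 -0.4762  1.4462  0.1083  1.4838 -1.2556]
ft_force [ 0.5632  1.0815 -0.0015]
grip_width 0.001
```

View pics/top14c.png

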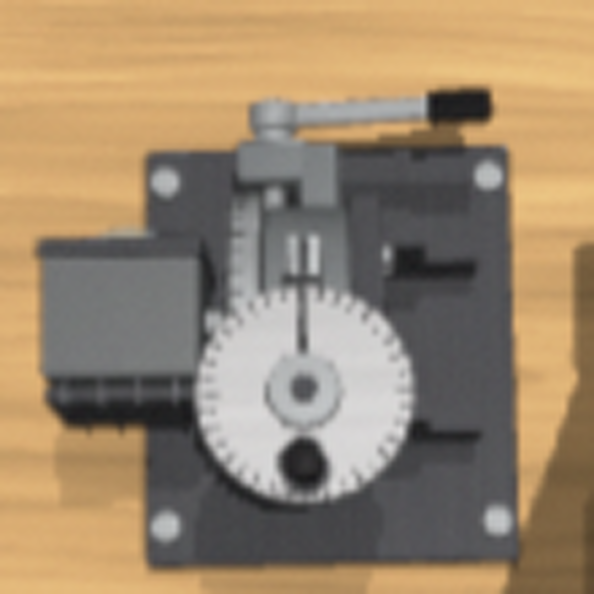

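View pics/scene14c.png

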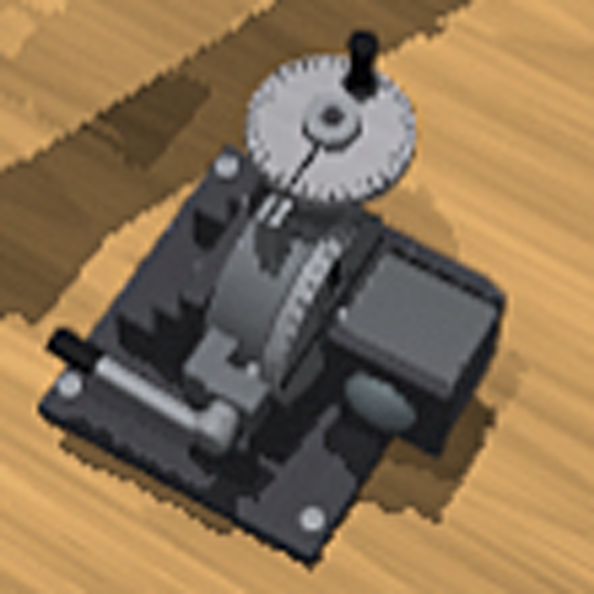

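View pics/top14.png

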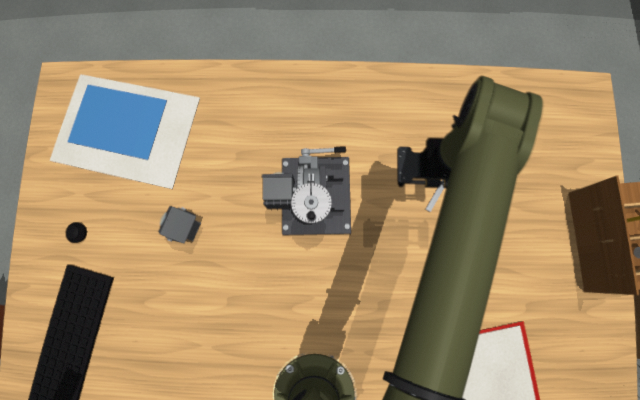

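The zero line runs straight into the index line (zoomed top view, about (303,345) to (303,270)). The lever is down near level, with its end at (460,105), and nothing else has moved. I'm handing the job in.

```bash
python3 -c "
from bench import ctrl
print(ctrl.close_job())"
```

```text
the job is handed in; nothing more can be done
None
```

I turned the wheel counter-clockwise until the zero line was about 8 divisions past the index. I then came back clockwise only, and let go with the line on the index. After that I pressed the clamp lever down from above and moved the arm clear. The job was handed in at about 22 s.

**Zero line:** The last top view shows the line running straight into the index line. My angle estimates put it between 0 and about 3° counter-clockwise of the index, depending on how I place the wheel's centre; the tolerance is 5°. The line's slope, seen from both cameras, agrees with the fixture's direction to within 0.3°. Aiming from its centre to the line gave a larger offset, about 1.5 to 3°.

**Clamp lever:** It started to bear at a lever turn of roughly 0.6 rad and ended nearly level. I held it at about 17 N downward. The highest reading was 17.9 N in total, with about 1 N of noise, so under the 20 N limit. I did not measure exactly where the fingertip touched the lever. I took it to be about 94 mm from the pivot, close to the 95 mm end. I could not confirm "firmly tight" separately from the force reading.

**Rest of the scene:** After pressing the lever, the zero line had not moved in either view. The second lamp was where it started and the visible part of the caliper looked unmoved. In the last top picture the arm hid part of the caliper and the flask. I moved over that area only at about 0.3 m and felt no contact.

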